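Dock and bolt the swing-out parts tray of a watchmaker's bench

TASK

Swing the long aluminium parts tray round on its pin, by pushing near its free end, and press it lightly but firmly against the rubber bumper of the red stop for a moment, never hard (the stop is delicate, and the watch must stay in its compartment). Then slide the steel bolt fully home along the tray's edge so that the tray cannot swing back out, let go, and leave everything else on the bench as it is.

Things in the scene. Friction and masses are not known exactly. Their poses are not given: they have to be found in the camera images.
- dock: Blue slick mat, 3 mm thick, 270 x 385 mm (own frame: x -190 to 80, y -57 to 328), fixed. Origin: axis of its fixed pivot pin, at table height. Its y axis runs from the pin along the docked tray, x points across it to the stop, z up. The pin has a 26 mm brass cap, top 31 mm above the table. Guide strips 17 mm above the table flank the bolt: x -53 to -29, y 237 to 303 mm.
- tray: Loose open aluminium tray, 56 mm wide, 18 mm high, 0.3 to 0.65 kg, on the mat, its 12 mm hole over the 10 mm pin (1 mm play). Origin: hole centre, underside. Own frame: x -28 to 28, y -22 to 225 mm. Docked, its y lies along the dock's y within 0.035 rad and its +x side bears on the stop's bumper. Starts swung out by +0.35 to +0.7 rad yaw; push its -x side. Swinging it takes 0.3 to 2 N.
- tray_end (a point): Middle of the tray's free end face, 225 mm from the hole, 9 mm above the underside.
- stop: Red block, 26 mm high, 36 mm long along y, fixed to the dock. Origin: lower middle of its face, at dock (34, 190) mm, on the mat; the face looks to the dock's -x. From it stands a rigid black rubber bumper, screwed out 2.5 to 11.5 mm, differently each time and not reported: feel for it. The tray is home once it bears on it with more than 5 N for 0.5 s; over 13 N damages it.
- bolt (a joint): Steel bolt (m): 0 drawn back, 0.030 fully home, starts at 0 to 0.005. Slides to the dock's -y with about 2 N, stays where left. Bar 10 mm wide, top 16 mm above the table; its nose, at dock y 234 mm when drawn back, clears the tray's end; home, it lies 30 mm further on, along the docked tray's -x side with 1 to 12 mm of room. If the tray is not home the bolt can run against it.
- bolt_knob (a point): Top centre of the bolt's upright black knob, 14 mm thick, 30 mm tall, its top 46 mm above the table; with the bolt at 0 it stands at dock (-41, 274) mm and moves with it. Free on its +y side for a fingertip.
- watch: Steel watch case, 36 mm across, 10 mm high, loose in the tray's third compartment from the pin (about 148 mm from the hole). Origin: centre of its underside.
- tray_mid (a point): Centre of the floor of the watch's compartment (47 mm long, 50 mm wide, inner floor 3 mm above the tray's underside).
- pot: Bystander: small white pot with an orange dot, 30 mm across, 16 mm high, on the mat beyond the docked tray. Leave alone.
- oil_bottle: Bystander: clear bottle, white cap, 70 mm across, 130 mm high. Leave alone.
- jar: Bystander: white jar, orange lid, 64 mm across, 70 mm high. Leave alone.
- tin: Bystander: round steel tin with a black pad, 76 mm across, 30 mm high. Leave alone.
- screwdriver: Bystander: screwdriver, black handle, 150 mm long. Leave alone.
- hammer: Bystander: small hammer, wooden handle, 240 mm long. Leave alone.

How it is judged (in metres and radians):
On the way, in this order (a step that is already met when the one before it is completed fails the run):
1. the tray is swung in and pressed against the stop with more than 5 N for 0.5 s (contact force between tray and stop above 5 N), for 0.5 s.
2. the bolt is slid home behind the tray (value of joint bolt above 0.026 m and angle between the y axis of tray and the y axis of dock, either way round below 0.055 rad), for 0.2 s.
At the end, for the whole second after the job is handed in: The tray lies along the dock's y axis within 0.055 rad, at rest, the bolt is at 26 mm or more of its 30 mm, and the watch still lies flat in its compartment (all of step 2 and distance between watch and tray_mid below 0.02 m and angle between watch's own z axis and vertical below 0.15 rad and linear speed of tray below 0.01 m/s and velocity of joint bolt below 0.01 m/s); the robot touches nothing.
It fails at once if the tray is pressed on the stop with more than 13 N (contact force between tray and stop above 13 N).
It fails at once if the watch leaves its compartment or tips (distance between watch and tray_mid above 0.03 m or angle between watch's own z axis and vertical above 0.5 rad).
It fails at once if a bystander is moved by more than 15 mm (distance of any of pot, oil_bottle, jar, tin, screwdriver, hammer from where it was at the start of the episode above 0.015 m).
It also fails if it takes over 70 s, if anything falls off the work surface, if the arm or the gripper's body presses on something with over 40 N, if the wrist force passes 120 N, or if a joint passes its speed limit or range.

ROBOT

A 6-joint arm with a two-finger parallel gripper is mounted at the origin on the work surface. World frame = base frame: x ahead of the robot, y to its left, z up, the work surface at z = 0. Lengths are in m, angles in degrees, forces in N, time in s.
With the tool pointing down it reaches from about 0.3 to 0.75 m from the base axis. Payload 8.5 kg.
Tool frame: the origin (TCP) lies between the finger pads; the fingertips stand 19 mm ahead of it and the grasp point (between the pads) is the TCP; z points along the fingers, y is the line along which they close (so a half turn about z gives the same grasp; the last joint's range is limited). The gripper opens to 85 mm and grips with 20 to 120 N. Pads are 22 mm wide; open, the fingers measure 114 mm over their backs; the gripper's body (76 mm by 85 mm) begins 54 mm behind the grasp point. The pads swing forward as they close: fully open they stand 13 mm farther back than shut.
Start: joints at [55.903, 21.807, 74.336, -0, 83.858, -12.336], TCP at [0.204, 0.511, 0.25] pointing down, gripper open.
Joint ranges: [-178.18, 178.18], [-50.72, 133.34], [12.68, 142.11], [-81.47, 261.47], [9.98, 163.14], [-165.26, 165.26]. Speed limits (degrees/s): [136.94, 136.94, 180, 180, 180, 180].

INTERFACE

Orientations are given as a 3x3 rotation matrix whose columns are the frame's x, y, z axes.
In Python, from rig import env, optics gives the robot as it stands.
- The arm moves only by the tool arm_command, never from a script. Its argument "commands" is one flat list of numbers, 7 for each row, row after row: the closure, from -1 (fully open) to 1 (shut), so that 0 is half open, then the shift along the tool's x, y, z as a fraction of full scale, then the turn, a rotation vector about the tool's x, y, z as a fraction of full scale. A call has 1 to 12 rows; each row is the pose to reach, as a shift and turn from the pose commanded when the call began, along the tool's axes at that moment; what a row does not reach only later rows make up. Full scale, the value 1, is 500 mm for a shift and 120 degrees for a turn. A row lasts 1/12 s, in which the tool goes at most 41.7 mm and 7.16 degrees, less where a joint would pass 70% of its speed; a pose out of reach is approached as far as the arm can. A call with a number of a shift or a turn outside -1 to 1 is refused whole. A call with a gripper value outside its range is refused whole. The fingers move at their own pace and stop on an object; "newtons" is the grip in N (left out, the last holds). Time passes only in rows, so rows that repeat a pose let the fingers close. It gives the time, the measured TCP pose, the force, the opening and the grip force at its end, in the units of the state.
- env.observe(): the state, without advancing time (a new reading comes with each control period).
- optics.get_image(name): name is "scene" or "top" or "wrist"; returns a dict with "image" (400x640x3 uint8, red, green, blue), "intrinsics" (3x3 intrinsics, pixels), "k1" (the pictures are not rectified: a ray, as slopes to the right and down, at radius r is drawn at 1 + k1 r^2 times it, then the intrinsics apply), "origin" and "orientation" of the camera in the world; the wrist camera has in their place "tool_from_camera" (4x4, takes a point from camera to tool coordinates, whose origin is the TCP and whose axes are the flange's). Camera axes: x right, y down, z forward; pixel columns grow to the right and rows downward; lengths in m; the calibration is good to about 2 mm. A picture is of the moment at which its call begins: read the wrist's pose just before it. There is no depth.
- env.close_job(): hands the job in; it is judged then, once.
The state is a dict: "time_s": time; "q": joint angles; "qvel": joint speeds; "joint_efforts": joint torques, N m; "position": TCP position; "tool_rot": TCP orientation; "ft_force": force on the tool from outside, world axes, zero at the start; "wrist_torque": the same for the moment, N m; "grip_width": finger opening in m; "gripper_force": force on a finger pad.
Only numpy, scipy, OpenCV 4.12 (cv2) and the standard library are available. Lean on these libraries where they do the work, as an engineer would, in place of code of your own. Each camera call takes 0.05 s, during which the arm holds its last target. There are 200 camera calls.

## Working session

There is one attempt and no reset: what is moved stays moved. The work goes in short steps, Python scripts to look and compute and a tool call to move; the robot and the scene stay as the last step left them, time stands still between calls to the robot, and variables do not carry over. Pictures are saved under pics/ and viewed, at most 10 in all, crops included, and the job is handed in when it is done.

Besides the shell and the picture viewer there is one more tool, called as name(argument=value, ...) on one line, values as JSON. arm_command: Moves the arm, as the interface text tells. Shift numbers are shares of 500 mm and turn numbers shares of 120 degrees, none past 1 either way. Its arguments: {"type":"object","properties":{"commands":{"type":"array","items":{"type":"number"}},"newtons":{"type":"number"}},"required":["commands"]}

```bash
mkdir -p pics; cat > h.py <<'E'
import numpy as np, cv2
from rig import env, optics
def ray(c,u,v):
    K=np.array(c["intrinsics"]);k=c["k1"]
    d=np.array([(u-K[0,2])/K[0,0],(v-K[1,2])/K[1,1]]);s=d.copy()
    for _ in range(30): s=d/(1+k*(s@s))
    return np.array([s[0],s[1],1.])
def pix2world(c,u,v,z):
    R=np.array(c["orientation"]);o=np.array(c["origin"])
    r=R@ray(c,u,v); return o+r*(z-o[2])/r[2]
def world2pix(c,p):
    R=np.array(c["orientation"]);o=np.array(c["origin"]);K=np.array(c["intrinsics"])
    q=R.T@(np.array(p)-o);s=q[:2]/q[2];s=s*(1+c["k1"]*(s@s));return K[0,0]*s[0]+K[0,2],K[1,1]*s[1]+K[1,2]
E
python3 - <<'E'
from h import *
import pickle
s=env.observe();print(s)
for n in("top","scene"):
    c=optics.get_image(n);pickle.dump(c,open(n+".pkl","wb"))
    cv2.imwrite(f"pics/{n}0.png",cv2.cvtColor(c["image"],cv2.COLOR_RGB2BGR));print(n,c["origin"],c["orientation"],c["intrinsics"],c["k1"])
E
```

```text
{'time_s': 0.0, 'q': array([ 5.59028565e+01,  2.18427868e+01,  7.43870476e+01,  8.65302562e-04,
        8.38591842e+01, -1.23342247e+01]), 'qvel': array([ 0.00473568,  0.01839255,  0.07515348,  0.06338158,  0.073811  ,
       -0.06701304]), 'joint_efforts': array([-2.74109243e-04, -4.48459589e+01, -2.31280392e+01, -1.82639678e-04,
        4.72227955e-03, -2.46770088e-05]), 'position': array([0.20374582, 0.51056774, 0.24968143]), 'tool_rot': array([[-9.28725221e-01,  3.70767695e-01, -8.83416393e-04],
       [ 3.70768585e-01,  9.28724406e-01, -1.27815549e-03],
       [ 3.46551599e-04, -1.51459829e-03, -9.99998793e-01]]), 'ft_force': array([0.05745296, 0.3969904 , 0.330313  ]), 'wrist_torque': array([-0.02490623, -0.04045219, -0.02066124]), 'gripper_force': 0.0, 'grip_width': 0.08556825980662809}
top [0.42663315 0.0479055  0.94463894] [[-0.01364162 -0.9909339   0.13365592]
 [-0.99947634  0.00959092 -0.03090403]
 [ 0.02934197 -0.13400751 -0.99054583]] [[387.29248869   0.         321.8580916 ]
 [  0.         387.29248869 200.00668668]
 [  0.           0.           1.        ]] -0.003083731288616115
scene [1.18963805 0.33297059 0.96903905] [[-0.40393578  0.7191975  -0.56532366]
 [ 0.91478682  0.31823278 -0.24878299]
 [ 0.00098042 -0.61764298 -0.786458  ]] [[412.73707196   0.         320.39251063]
 [  0.         412.73707196 206.9978852 ]
 [  0.           0.           1.        ]] -0.044248593414770346
```

View pics/top0.png

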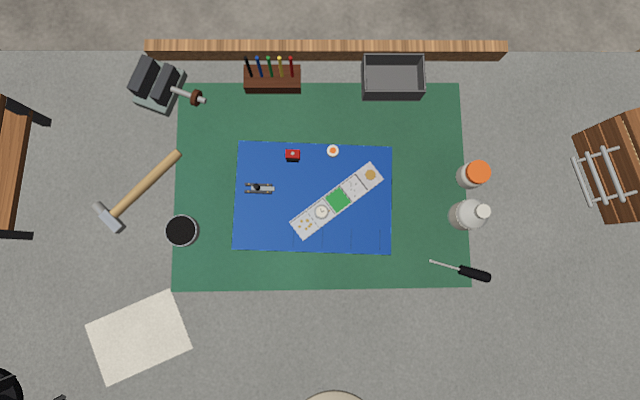

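The top view shows the mat (corners about (238,141), (391,147), (391,255), (232,248)), the pin cap near (370,175), the stop at (292,155), the bolt and knob near (259,188), and the tray's free end near (297,230). I'll enlarge the mat.

```bash
python3 - <<'E'
from h import *
import pickle
c=pickle.load(open("top.pkl","rb"))
im=c["image"][130:265,225:400]
cv2.imwrite("pics/top_crop.png",cv2.cvtColor(cv2.resize(im,None,fx=4.4,fy=4.4,interpolation=cv2.INTER_CUBIC),cv2.COLOR_RGB2BGR))
E
```

```text
(no output)
```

View pics/top_crop.png

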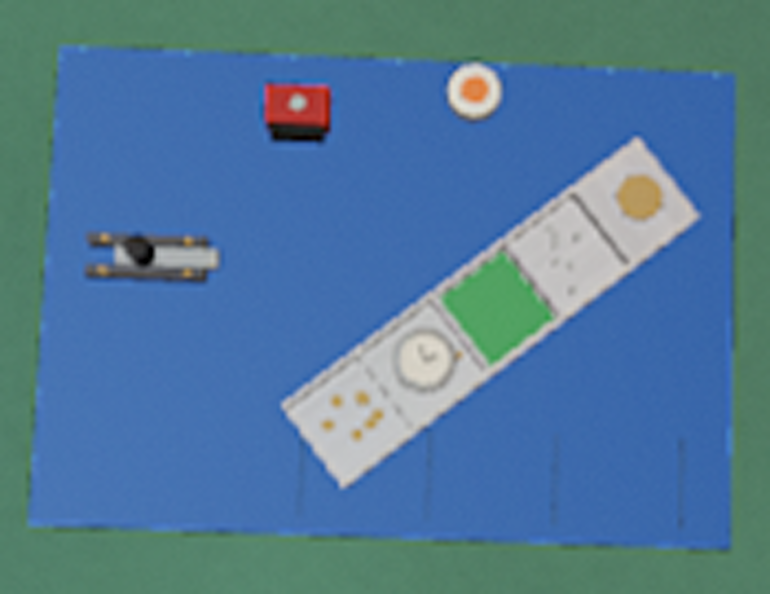

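The enlarged crop (×4.4) shows the mat corners at (62,46), (735,74), (731,549) and (29,524). The pin cap is at (639,197), the tray's free-end corners at (283,405) and (342,488), the knob top at about (138,246), and the bolt nose at about (218,258). Next I'll fit the poses.

```bash
python3 - <<'E'
from h import *
import pickle
c=pickle.load(open("top.pkl","rb"))
P=lambda u,v,z: pix2world(c,225-.4+u/4.4,130-.4+v/4.4,z)[:2]
mat=np.array([P(*p,.003) for p in[(62,46),(735,74),(731,549),(29,524)]])
loc=np.array([[.080,.328],[.080,-.057],[-.190,-.057],[-.190,.328]])
a=loc-loc.mean(0);b=mat-mat.mean(0)
th=np.arctan2((a[:,0]*b[:,1]-a[:,1]*b[:,0]).sum(),(a*b).sum())
R=np.array([[np.cos(th),-np.sin(th)],[np.sin(th),np.cos(th)]])
t=mat.mean(0)-R@loc.mean(0)
print("dock",t,np.degrees(th),"res mm",((mat-(loc@R.T+t))*1e3).round(1).tolist())
cap=P(639,197,.031);print("cap",cap)
D=lambda p:(R.T@(p-t)*1e3).round(1)
for n,u,v,z in[("cap",639,197,.031),("end1",283,405,.021),("end2",342,488,.021),("pin1",638,138,.021),("pin2",700,213,.021),("knob",138,246,.046),("nose",218,258,.016),("watch",425,360,.016),("stopUL",266,86,.029),("stopLR",329,124,.029),("bumL",272,140,.02),("bumR",325,140,.02),("pot",475,90,.019)]:
    print(n,P(u,v,z).round(4),D(P(u,v,z)))
E
```

```text
dock [ 0.61126774 -0.09903851] -2.7841511182620913 res mm [[-0.7, -0.9], [-0.4, 0.9], [0.5, 0.2], [0.6, -0.2]]
cap [ 0.61118205 -0.09720499]
cap [ 0.6112 -0.0972] [-0.2  1.8]
end1 [0.5    0.0983] [-120.7  191.7]
end2 [0.4548 0.0667] [-164.3  158. ]
pin1 [ 0.6467 -0.0993] [35.4  1.5]
pin2 [ 0.6039 -0.1325] [ -5.7 -33.7]
knob [0.5837 0.1738] [-40.8 271.2]
nose [0.5818 0.1341] [-40.7 231.5]
watch [0.5242 0.0209] [-92.8 115.6]
stopUL [0.6754 0.1069] [ 54.1 208.8]
stopLR [0.6537 0.0723] [ 34.1 173.2]
bumL [0.6471 0.1041] [ 25.9 204.7]
bumR [0.6469 0.0748] [ 27.2 175.4]
pot [ 0.6752 -0.009 ] [59.4 93.1]
```

```bash
cat >> h.py <<'E'
th=np.radians(-2.78);DR=np.array([[np.cos(th),-np.sin(th),0],[np.sin(th),np.cos(th),0],[0,0,1]]);DT=np.array([.6112,-.0981,0])
TR=DR@np.diag([-1,1,-1.])   # wanted tool rot: x=-dock x, y=dock y, z down
from scipy.spatial.transform import Rotation as Ro
def cmd(*dockpts,rot=TR):
    s=env.observe();R=s["tool_rot"];p=s["position"]
    print("t",s["time_s"],"tcp dock mm",(DR.T@(p-DT)*1e3).round(2),"F dock",(DR.T@s["ft_force"]).round(2),"grip",round(s["grip_width"],4))
    rv=np.degrees(Ro.from_matrix(R.T@rot).as_rotvec())/120
    for d in dockpts:
        w=DR@(np.array(d)/1e3)+DT
        print(d,w.round(3),(R.T@(w-p)/.5).round(4),rv.round(4))
E
python3 -c "
from h import *
cmd((-170,113,100),(-170,113,40))"
```

```text
t 0.1 tcp dock mm [-436.5   588.24  249.79] F dock [-0.18  0.59  0.1 ] grip 0.0854
(-170, 113, 100) [0.447 0.023 0.1  ] [-0.8132 -0.7251  0.3003] [-0.0006 -0.0002 -0.1581]
(-170, 113, 40) [0.447 0.023 0.04 ] [-0.8132 -0.725   0.4203] [-0.0006 -0.0002 -0.1581]
```

arm_command(commands=[1,-0.8132,-0.7251,0.1,0,0,-0.1581,1,-0.8132,-0.7251,0.1,0,0,-0.1581,1,-0.8132,-0.7251,0.1,0,0,-0.1581,1,-0.8132,-0.7251,0.1,0,0,-0.1581,1,-0.8132,-0.7251,0.1,0,0,-0.1581,1,-0.8132,-0.7251,0.1,0,0,-0.1581,1,-0.8132,-0.7251,0.1,0,0,-0.1581,1,-0.8132,-0.7251,0.1,0,0,-0.1581,1,-0.8132,-0.7251,0.1,0,0,-0.1581,1,-0.8132,-0.7251,0.1,0,0,-0.1581,1,-0.8132,-0.7251,0.1,0,0,-0.1581,1,-0.8132,-0.7251,0.1,0,0,-0.1581], newtons=40)

```text
time_s: 1.1
position: [0.4238, 0.0688, 0.205]
tool_rot: [[-0.999, 0.049, -0.0], [0.049, 0.999, 0.0], [0.0, 0.0, -1.0]]
ft_force: [0.7, 0.3, -0.3]
grip_width: -0.0
gripper_force: 0.0
```

```bash
python3 -c "
from h import *
cmd((-170,113,100),(-170,113,36))"
```

```text
t 1.1 tcp dock mm [-195.3   157.57  204.98] F dock [ 0.67  0.36 -0.25] grip -0.0
(-170, 113, 100) [0.447 0.023 0.1  ] [-0.0507 -0.0891  0.2099] [ 0.     -0.0001 -0.0002]
(-170, 113, 36) [0.447 0.023 0.036] [-0.0507 -0.0892  0.3379] [ 0.     -0.0001 -0.0002]
```

arm_command(commands=[1,-0.05,-0.089,0.05,0,0,0,1,-0.05,-0.089,0.1,0,0,0,1,-0.05,-0.089,0.15,0,0,0,1,-0.05,-0.089,0.21,0,0,0,1,-0.05,-0.089,0.25,0,0,0,1,-0.05,-0.089,0.27,0,0,0,1,-0.05,-0.089,0.27,0,0,0,1,-0.05,-0.089,0.27,0,0,0])

```text
time_s: 1.77
position: [0.4462, 0.0252, 0.0701]
tool_rot: [[-0.999, 0.049, -0.001], [0.049, 0.999, 0.0], [0.001, 0.0, -1.0]]
ft_force: [0.8, 0.0, -0.2]
grip_width: 0.0
gripper_force: 0.0
```

```bash
python3 - <<'E'
from h import *
cmd((-170,113,36))
for n in("scene","wrist"):
    c=optics.get_image(n);im=c["image"]
    if n=="scene":
        u,v=map(int,world2pix(c,env.observe()["position"]));print(u,v)
        im=cv2.resize(im[max(v-70,0):v+70,u-90:u+90],None,fx=4,fy=4,interpolation=cv2.INTER_CUBIC)
    cv2.imwrite(f"pics/{n}1.png",cv2.cvtColor(im,cv2.COLOR_RGB2BGR))
E
```

```text
t 1.7667 tcp dock mm [-170.8   115.12   70.08] F dock [ 0.76  0.05 -0.2 ] grip 0.0
(-170, 113, 36) [0.447 0.023 0.036] [-0.0017 -0.0042  0.0682] [ 0.0001 -0.0005 -0.0001]
326 180
```

View pics/scene1.png

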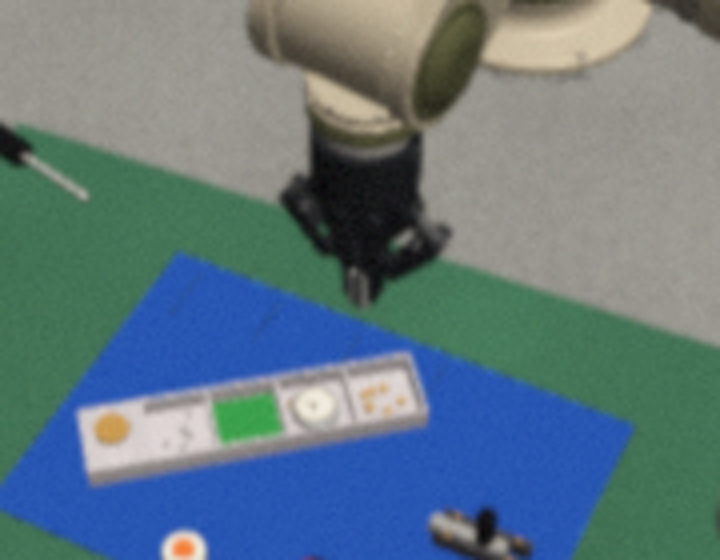

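View pics/wrist1.png

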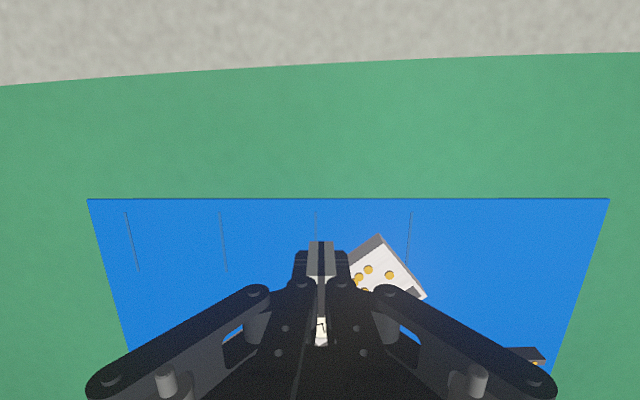

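The scene crop shows the shut fingertips just off the tray's −x side, about 7 px below the TCP, which fits the tip being 19 mm ahead. The wrist view confirms the fingers are clear of the tray. I'll descend in stages.

arm_command(commands=[1,-0.001,-0.004,0.04,0,0,0,1,-0.001,-0.004,0.068,0,0,0,1,-0.001,-0.004,0.068,0,0,0,1,-0.001,-0.004,0.068,0,0,0])

```text
time_s: 2.2
position: [0.4468, 0.0231, 0.0368]
tool_rot: [[-0.999, 0.049, 0.0], [0.049, 0.999, -0.0], [-0.0, -0.0, -1.0]]
ft_force: [0.3, 0.3, 0.9]
grip_width: 0.0004
gripper_force: 0.0
```

arm_command(commands=[1,0,0,0.006,0,0,0,1,0,0,0.012,0,0,0,1,0,0,0.012,0,0,0,1,0,0,0.012,0,0,0])

```text
time_s: 2.53
position: [0.4468, 0.0231, 0.0305]
tool_rot: [[-0.999, 0.049, 0.0], [0.049, 0.999, -0.0], [-0.0, -0.0, -1.0]]
ft_force: [0.1, 0.6, 0.6]
grip_width: -0.0002
gripper_force: 0.0
```

```bash
python3 - <<'E'
from h import *
pts=[]
for a in(.68,.5,.34,.2,.1,.06):
    s=202;x,y=-28*np.cos(a)-s*np.sin(a)-11,-28*np.sin(a)+s*np.cos(a)-14
    pts.append((round(x,1),round(y,1),29))
cmd((-170,113,29),*pts)
E
```

```text
t 2.5333 tcp dock mm [-170.1   113.11   30.48] F dock [0.12 0.59 0.56] grip -0.0002
(-170, 113, 29) [0.447 0.023 0.029] [-0.0002 -0.0002  0.003 ] [-0.0001  0.0002 -0.    ]
(np.float64(-159.8), np.float64(125.5), 29) [0.458 0.035 0.029] [-0.0206  0.0248  0.003 ] [-0.0001  0.0002 -0.    ]
(np.float64(-132.4), np.float64(149.8), 29) [0.486 0.058 0.029] [-0.0754  0.0734  0.003 ] [-0.0001  0.0002 -0.    ]
(np.float64(-104.8), np.float64(167.1), 29) [0.515 0.074 0.029] [-0.1306  0.108   0.003 ] [-0.0001  0.0002 -0.    ]
(np.float64(-78.6), np.float64(178.4), 29) [0.541 0.084 0.029] [-0.183   0.1306  0.003 ] [-0.0001  0.0002 -0.    ]
(np.float64(-59.0), np.float64(184.2), 29) [0.561 0.089 0.029] [-0.2222  0.1422  0.0031] [-0.0001  0.0002 -0.    ]
(np.float64(-51.1), np.float64(186.0), 29) [0.569 0.09  0.029] [-0.238   0.1458  0.0031] [-0.0001  0.0002 -0.    ]
```

arm_command(commands=[1,-0.006,0.008,0.002,0,0,0,1,-0.013,0.016,0.002,0,0,0,1,-0.0206,0.0248,0.002,0,0,0,1,-0.029,0.033,0.002,0,0,0,1,-0.038,0.042,0.002,0,0,0,1,-0.047,0.05,0.002,0,0,0,1,-0.056,0.058,0.002,0,0,0,1,-0.0655,0.066,0.002,0,0,0,1,-0.0754,0.0734,0.002,0,0,0,1,-0.0865,0.081,0.002,0,0,0,1,-0.0975,0.088,0.002,0,0,0,1,-0.1085,0.095,0.002,0,0,0])

```text
time_s: 3.53
position: [0.5037, 0.0683, 0.0292]
tool_rot: [[-0.999, 0.049, -0.0], [0.049, 0.999, 0.0], [0.0, 0.0, -1.0]]
ft_force: [-0.6, -1.1, 1.0]
grip_width: 0.0002
gripper_force: 0.2
```

```bash
python3 - <<'E'
from h import *
cmd((-104.8,167.1,29),(-78.6,178.4,29),(-59,184.2,29),(-51.1,186,29),(-45,187,29))
E
```

```text
t 3.5333 tcp dock mm [-115.42  160.97   29.16] F dock [-0.58 -1.12  1.02] grip 0.0002
(-104.8, 167.1, 29) [0.515 0.074 0.029] [-0.0212  0.0123  0.0003] [ 0.     -0.     -0.0001]
(-78.6, 178.4, 29) [0.541 0.084 0.029] [-0.0736  0.0349  0.0003] [ 0.     -0.     -0.0001]
(-59, 184.2, 29) [0.561 0.089 0.029] [-0.1128  0.0465  0.0003] [ 0.     -0.     -0.0001]
(-51.1, 186, 29) [0.569 0.09  0.029] [-0.1286  0.0501  0.0003] [ 0.     -0.     -0.0001]
(-45, 187, 29) [0.575 0.091 0.029] [-0.1408  0.0521  0.0003] [ 0.     -0.     -0.0001]
```

arm_command(commands=[1,-0.011,0.0065,0,0,0,0,1,-0.0212,0.0123,0,0,0,0,1,-0.031,0.017,0,0,0,0,1,-0.042,0.0215,0,0,0,0,1,-0.053,0.0263,0,0,0,0,1,-0.063,0.0306,0,0,0,0,1,-0.0736,0.0349,0,0,0,0,1,-0.084,0.038,0,0,0,0,1,-0.0945,0.041,0,0,0,0,1,-0.104,0.044,0,0,0,0,1,-0.1128,0.0465,0,0,0,0,1,-0.119,0.048,0,0,0,0])

```text
time_s: 4.53
position: [0.5643, 0.0891, 0.0292]
tool_rot: [[-0.999, 0.049, 0.0], [0.049, 0.999, -0.0], [-0.0, -0.0, -1.0]]
ft_force: [-0.1, -0.3, -0.2]
grip_width: 0.0001
gripper_force: 0.2
```

arm_command(commands=[1,-0.003,0.001,0,0,0,0,1,-0.006,0.0015,0,0,0,0,1,-0.0085,0.002,0,0,0,0,1,-0.01,0.002,0,0,0,0,1,-0.01,0.002,0,0,0,0,1,-0.01,0.002,0,0,0,0])

```text
time_s: 5.03
position: [0.5688, 0.0897, 0.0292]
tool_rot: [[-0.999, 0.049, 0.0], [0.049, 0.999, -0.0], [-0.0, -0.0, -1.0]]
ft_force: [-0.4, 0.5, 0.0]
grip_width: 0.0004
gripper_force: 0.0
```

```bash
python3 - <<'E'
from h import *
cmd((-44,187,29))
c=optics.get_image("top");im=cv2.resize(c["image"][130:265,225:400],None,fx=4.4,fy=4.4,interpolation=cv2.INTER_CUBIC)
cv2.imwrite("pics/top2.png",cv2.cvtColor(im,cv2.COLOR_RGB2BGR))
E
```

```text
t 5.0333 tcp dock mm [-51.43 185.54  29.24] F dock [-0.39  0.51  0.02] grip 0.0004
(-44, 187, 29) [0.576 0.091 0.029] [-0.0149  0.0029  0.0005] [-0.      0.0001 -0.0001]
```

View pics/top2.png

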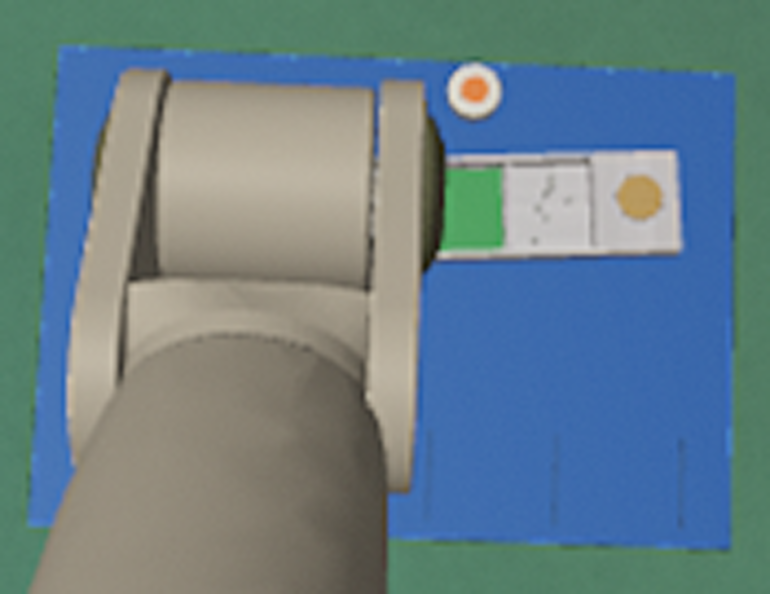

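The tray now lies almost along the dock. The arm hides its free end. From here I'll feel for the bumper.

arm_command(commands=[1,-0.002,0,0,0,0,0,1,-0.004,0,0,0,0,0,1,-0.006,0,0,0,0,0,1,-0.008,0,0,0,0,0,1,-0.01,0.001,0,0,0,0,1,-0.01,0.001,0,0,0,0])

```text
time_s: 5.58
position: [0.5741, 0.09, 0.0292]
tool_rot: [[-0.999, 0.049, 0.0], [0.049, 0.999, -0.0], [-0.0, -0.0, -1.0]]
ft_force: [-0.0, -0.1, -0.5]
grip_width: -0.0002
gripper_force: 0.0
```

arm_command(commands=[1,-0.001,0,0,0,0,0,1,-0.002,0,0,0,0,0,1,-0.002,0,0,0,0,0])

```text
time_s: 5.83
position: [0.5749, 0.09, 0.0292]
tool_rot: [[-0.999, 0.049, 0.0], [0.049, 0.999, 0.0], [-0.0, 0.0, -1.0]]
ft_force: [-0.3, 0.7, 0.4]
grip_width: -0.0
gripper_force: 0.1
```

arm_command(commands=[1,-0.001,0,0,0,0,0,1,-0.002,0,0,0,0,0,1,-0.002,0,0,0,0,0])

```text
time_s: 6.08
position: [0.5759, 0.0899, 0.0292]
tool_rot: [[-0.999, 0.049, 0.0], [0.049, 0.999, 0.0], [-0.0, 0.0, -1.0]]
ft_force: [-0.7, 0.1, 0.6]
grip_width: 0.0
gripper_force: 0.1
```

arm_command(commands=[1,-0.001,0,0,0,0,0,1,-0.002,0,0,0,0,0,1,-0.002,0,0,0,0,0])

```text
time_s: 6.33
position: [0.5769, 0.0899, 0.0292]
tool_rot: [[-0.999, 0.049, 0.0], [0.049, 0.999, -0.0], [-0.0, -0.0, -1.0]]
ft_force: [0.2, -0.3, 0.1]
grip_width: -0.0004
gripper_force: 0.1
```

arm_command(commands=[1,-0.001,0,0,0,0,0,1,-0.001,0,0,0,0,0])

```text
time_s: 6.5
position: [0.5774, 0.0898, 0.0292]
tool_rot: [[-0.999, 0.049, 0.0], [0.049, 0.999, 0.0], [-0.0, 0.0, -1.0]]
ft_force: [-0.7, 0.6, 0.3]
grip_width: -0.0
gripper_force: 0.1
```

arm_command(commands=[1,-0.001,0,0,0,0,0,1,-0.001,0,0,0,0,0])

```text
time_s: 6.67
position: [0.5779, 0.0898, 0.0292]
tool_rot: [[-0.999, 0.049, 0.0], [0.049, 0.999, 0.0], [-0.0, 0.0, -1.0]]
ft_force: [-0.8, 0.2, 0.0]
grip_width: 0.0004
gripper_force: 0.1
```

arm_command(commands=[1,-0.001,0,0,0,0,0,1,-0.001,0,0,0,0,0])

```text
time_s: 6.83
position: [0.5784, 0.0898, 0.0292]
tool_rot: [[-0.999, 0.049, 0.0], [0.049, 0.999, -0.0], [-0.0, -0.0, -1.0]]
ft_force: [-0.2, -0.4, 0.3]
grip_width: 0.0001
gripper_force: 0.1
```

arm_command(commands=[1,-0.001,0,0,0,0,0,1,-0.001,0,0,0,0,0])

```text
time_s: 7.0
position: [0.5789, 0.0898, 0.0292]
tool_rot: [[-0.999, 0.049, 0.0], [0.049, 0.999, -0.0], [-0.0, -0.0, -1.0]]
ft_force: [0.2, -0.6, -0.4]
grip_width: 0.0002
gripper_force: 0.1
```

arm_command(commands=[1,-0.0008,0,0,0,0,0,1,-0.0008,0,0,0,0,0])

```text
time_s: 7.17
position: [0.5793, 0.0898, 0.0292]
tool_rot: [[-0.999, 0.049, 0.0], [0.049, 0.999, -0.0], [-0.0, -0.0, -1.0]]
ft_force: [1.0, 0.7, 0.4]
grip_width: -0.0001
gripper_force: 0.1
```

arm_command(commands=[1,-0.0008,0,0,0,0,0,1,-0.0008,0,0,0,0,0])

```text
time_s: 7.33
position: [0.5797, 0.0897, 0.0292]
tool_rot: [[-0.999, 0.049, 0.0], [0.049, 0.999, -0.0], [-0.0, -0.0, -1.0]]
ft_force: [-0.4, -0.3, 0.1]
grip_width: 0.0005
gripper_force: 0.1
```

arm_command(commands=[1,-0.0008,0,0,0,0,0,1,-0.0008,0,0,0,0,0])

```text
time_s: 7.5
position: [0.5801, 0.0897, 0.0292]
tool_rot: [[-0.999, 0.049, 0.0], [0.049, 0.999, -0.0], [-0.0, -0.0, -1.0]]
ft_force: [-0.3, 0.2, 0.3]
grip_width: -0.0002
gripper_force: 0.1
```

arm_command(commands=[1,-0.0008,0,0,0,0,0,1,-0.0008,0,0,0,0,0])

```text
time_s: 7.67
position: [0.5805, 0.0897, 0.0292]
tool_rot: [[-0.999, 0.049, 0.0], [0.049, 0.999, 0.0], [-0.0, 0.0, -1.0]]
ft_force: [-0.0, 0.2, 0.1]
grip_width: -0.0001
gripper_force: 0.1
```

arm_command(commands=[1,-0.0008,0,0,0,0,0,1,-0.0008,0,0,0,0,0])

```text
time_s: 7.83
position: [0.5809, 0.0897, 0.0292]
tool_rot: [[-0.999, 0.049, 0.0], [0.049, 0.999, 0.0], [-0.0, 0.0, -1.0]]
ft_force: [-0.9, 0.4, -0.6]
grip_width: -0.0001
gripper_force: 0.1
```

arm_command(commands=[1,-0.0008,0,0,0,0,0,1,-0.0008,0,0,0,0,0])

```text
time_s: 8.0
position: [0.5813, 0.0897, 0.0292]
tool_rot: [[-0.999, 0.049, 0.0], [0.049, 0.999, 0.0], [-0.0, 0.0, -1.0]]
ft_force: [-0.6, 0.0, -0.6]
grip_width: -0.0001
gripper_force: 0.1
```

arm_command(commands=[1,-0.0008,0,0,0,0,0,1,-0.0008,0,0,0,0,0])

```text
time_s: 8.17
position: [0.5817, 0.0896, 0.0292]
tool_rot: [[-0.999, 0.049, 0.0], [0.049, 0.999, -0.0], [-0.0, -0.0, -1.0]]
ft_force: [-0.7, -0.2, -0.6]
grip_width: 0.0001
gripper_force: 0.1
```

arm_command(commands=[1,-0.0008,0,0,0,0,0,1,-0.0008,0,0,0,0,0])

```text
time_s: 8.33
position: [0.582, 0.0896, 0.0292]
tool_rot: [[-0.999, 0.049, -0.0], [0.049, 0.999, 0.0], [0.0, 0.0, -1.0]]
ft_force: [-0.3, -0.4, 0.6]
grip_width: 0.0003
gripper_force: 0.1
```

arm_command(commands=[1,-0.0008,0,0,0,0,0,1,-0.0008,0,0,0,0,0])

```text
time_s: 8.5
position: [0.5825, 0.0896, 0.0292]
tool_rot: [[-0.999, 0.049, -0.0], [0.049, 0.999, -0.0], [0.0, -0.0, -1.0]]
ft_force: [0.5, 0.5, -0.0]
grip_width: 0.0001
gripper_force: 0.1
```

```bash
python3 - <<'E'
from h import *
cmd((-40,187,29))
c=optics.get_image("scene")
u,v=map(int,world2pix(c,DR@np.array([.02,.19,.02])+DT));print(u,v)
im=cv2.resize(c["image"][v-45:v+45,u-60:u+60],None,fx=6.5,fy=6.5,interpolation=cv2.INTER_CUBIC)
cv2.imwrite("pics/scene3.png",cv2.cvtColor(im,cv2.COLOR_RGB2BGR))
E
```

```text
t 8.5 tcp dock mm [-37.82 186.07  29.2 ] F dock [ 0.44  0.53 -0.04] grip 0.0001
(-40, 187, 29) [0.58  0.091 0.029] [0.0044 0.0019 0.0004] [-0.     -0.     -0.0001]
320 249
```

View pics/scene3.png

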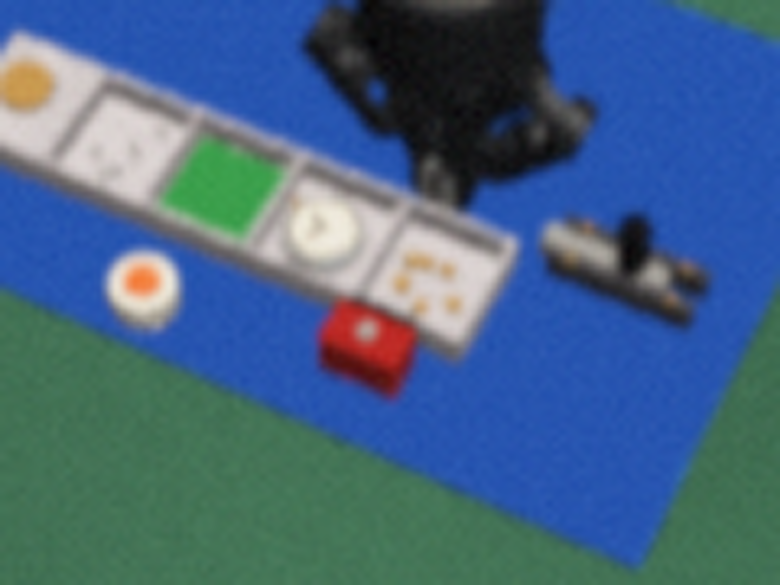

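The scene crop shows the tray almost at the red stop, with its end corners at crop (517,241) and (463,352). The finger is at the −x side near (440,195). Next I'll compute the gap.

```bash
python3 - <<'E'
from h import *
c=optics.get_image("scene")
for n,u,v,z in[("far",517,241,.021),("near",463,345,.021),("wallpt",300,283,.021),("stop tl",345,300,.029),("stop tr",416,327,.029),("stop fr",400,372,.029),("pot",142,281,.019),("fingertip",440,200,.02)]:
    p=pix2world(c,320-60-.42+u/6.5,249-45-.42+v/6.5,z)
    print(n,(DR.T@(p-DT)*1e3).round(1))
E
```

```text
far [-27.3 224.6  21. ]
near [ 29.  226.4  21. ]
wallpt [ 32.4 152.5  21. ]
stop tl [ 35.8 175.5  29. ]
stop tr [ 34.4 207.4  29. ]
stop fr [ 56.3 211.1  29. ]
pot [60.1 92.2 19. ]
fingertip [-32.1 186.1  20. ]
```

arm_command(commands=[1,-0.0008,0,0,0,0,0,1,-0.0008,0,0,0,0,0])

```text
time_s: 8.77
position: [0.5829, 0.0896, 0.0292]
tool_rot: [[-0.999, 0.049, 0.0], [0.049, 0.999, 0.0], [-0.0, 0.0, -1.0]]
ft_force: [-1.4, 0.2, -0.2]
grip_width: -0.0001
gripper_force: 0.1
```

arm_command(commands=[1,-0.0008,0,0,0,0,0,1,-0.0008,0,0,0,0,0])

```text
time_s: 8.93
position: [0.5832, 0.0896, 0.0292]
tool_rot: [[-0.999, 0.049, -0.0], [0.049, 0.999, 0.0], [0.0, 0.0, -1.0]]
ft_force: [-0.8, -1.2, 1.4]
grip_width: -0.0002
gripper_force: 0.3
```

arm_command(commands=[1,-0.0008,0,0,0,0,0,1,-0.0008,0,0,0,0,0])

```text
time_s: 9.1
position: [0.5833, 0.0896, 0.0291]
tool_rot: [[-0.999, 0.049, -0.001], [0.049, 0.999, 0.0], [0.001, -0.0, -1.0]]
ft_force: [-2.5, 0.4, 1.5]
grip_width: -0.0002
gripper_force: 1.3
```

arm_command(commands=[1,-0.0008,0,0,0,0,0,1,-0.0008,0,0,0,0,0])

```text
time_s: 9.27
position: [0.5833, 0.0896, 0.029]
tool_rot: [[-0.999, 0.049, -0.002], [0.049, 0.999, -0.0], [0.002, -0.0, -1.0]]
ft_force: [-4.7, 0.4, 2.4]
grip_width: 0.0001
gripper_force: 2.6
```

arm_command(commands=[1,-0.0004,0,0,0,0,0,1,-0.0008,0,0,0,0,0,1,-0.0008,0,0,0,0,0])

```text
time_s: 9.52
position: [0.5834, 0.0896, 0.029]
tool_rot: [[-0.999, 0.048, -0.003], [0.048, 0.999, 0.0], [0.003, -0.0, -1.0]]
ft_force: [-6.0, 0.4, 2.9]
grip_width: -0.0002
gripper_force: 3.3
```

arm_command(commands=[1,-0.0003,0,0,0,0,0,1,-0.0005,0,0,0,0,0,1,-0.0005,0,0,0,0,0])

```text
time_s: 9.77
position: [0.5834, 0.0896, 0.0289]
tool_rot: [[-0.999, 0.049, -0.003], [0.049, 0.999, 0.0], [0.003, -0.0, -1.0]]
ft_force: [-7.3, 0.0, 2.4]
grip_width: -0.0002
gripper_force: 3.7
```

arm_command(commands=[1,-0.0003,0,0,0,0,0,1,-0.0006,0,0,0,0,0,1,-0.0006,0,0,0,0,0,1,-0.0006,0,0,0,0,0])

```text
time_s: 10.1
position: [0.5834, 0.0896, 0.0289]
tool_rot: [[-0.999, 0.048, -0.004], [0.048, 0.999, 0.0], [0.004, -0.0, -1.0]]
ft_force: [-8.4, -0.6, 3.0]
grip_width: 0.0001
gripper_force: 4.2
```

arm_command(commands=[1,0,0,0,0,0,0,1,0,0,0,0,0,0,1,0,0,0,0,0,0,1,0,0,0,0,0,0,1,0,0,0,0,0,0,1,0,0,0,0,0,0,1,0,0,0,0,0,0,1,0,0,0,0,0,0])

```text
time_s: 10.77
position: [0.5834, 0.0896, 0.0289]
tool_rot: [[-0.999, 0.048, -0.004], [0.048, 0.999, 0.0], [0.004, -0.0, -1.0]]
ft_force: [-8.0, 0.6, 2.3]
grip_width: 0.0003
gripper_force: 4.2
```

arm_command(commands=[1,-0.0002,0,0,0,0,0,1,-0.0004,0,0,0,0,0,1,-0.0005,0,0,0,0,0,1,-0.0005,0,0,0,0,0,1,-0.0005,0,0,0,0,0,1,-0.0005,0,0,0,0,0,1,-0.0005,0,0,0,0,0,1,-0.0005,0,0,0,0,0,1,-0.0005,0,0,0,0,0,1,-0.0005,0,0,0,0,0,1,-0.0005,0,0,0,0,0])

```text
time_s: 11.68
position: [0.5834, 0.0896, 0.0288]
tool_rot: [[-0.999, 0.048, -0.005], [0.048, 0.999, 0.0], [0.005, -0.0, -1.0]]
ft_force: [-9.8, -1.0, 4.1]
grip_width: 0.0001
gripper_force: 4.7
```

arm_command(commands=[1,0.001,0,0,0,0,0,1,0.002,0,0,0,0,0,1,0.003,0,0,0,0,0,1,0.004,0,0,0,0,0,1,0.006,0,0,0,0,0,1,0.01,0,0,0,0,0,1,0.02,0,0,0,0,0,1,0.04,0,0,0,0,0,1,0.04,0,0,0,0,0])

```text
time_s: 12.43
position: [0.5639, 0.0906, 0.0293]
tool_rot: [[-0.999, 0.048, -0.001], [0.048, 0.999, 0.0], [0.001, 0.0, -1.0]]
ft_force: [0.1, 0.9, 0.2]
grip_width: 0.0001
gripper_force: 0.0
```

```bash
python3 - <<'E'
from h import *
cmd((-58,186,100),(-41,310,100),(-41,310,48))
E
```

```text
t 12.4333 tcp dock mm [-56.42 186.21  29.26] F dock [0.03 0.86 0.24] grip 0.0001
(-58, 186, 100) [0.562 0.09  0.1  ] [ 0.0033 -0.0004 -0.1415] [ 0.     -0.0004  0.    ]
(-41, 310, 100) [0.585 0.214 0.1  ] [-0.0307  0.2476 -0.1415] [ 0.     -0.0004  0.    ]
(-41, 310, 48) [0.585 0.214 0.048] [-0.0308  0.2476 -0.0375] [ 0.     -0.0004  0.    ]
```

arm_command(commands=[1,0.003,0,-0.05,0,0,0,1,0.003,0,-0.1,0,0,0,1,0.003,0,-0.1415,0,0,0,1,0.003,0,-0.1415,0,0,0,1,-0.01,0.06,-0.1415,0,0,0,1,-0.02,0.12,-0.1415,0,0,0,1,-0.0307,0.19,-0.1415,0,0,0,1,-0.0307,0.25,-0.1415,0,0,0,1,-0.0307,0.25,-0.1415,0,0,0,1,-0.0307,0.25,-0.1415,0,0,0])

```text
time_s: 13.27
position: [0.5864, 0.2158, 0.0993]
tool_rot: [[-0.999, 0.046, -0.0], [0.046, 0.999, -0.0], [0.0, -0.0, -1.0]]
ft_force: [-0.0, -0.2, -0.0]
grip_width: -0.0003
gripper_force: 0.0
```

```bash
python3 - <<'E'
from h import *
cmd((-41,310,48))
c=optics.get_image("scene")
u,v=map(int,world2pix(c,DR@np.array([-.02,.25,.02])+DT));print(u,v)
im=cv2.resize(c["image"][v-45:v+45,u-60:u+60],None,fx=6.5,fy=6.5,interpolation=cv2.INTER_CUBIC)
cv2.imwrite("pics/scene4.png",cv2.cvtColor(im,cv2.COLOR_RGB2BGR))
E
```

```text
t 13.2667 tcp dock mm [-39.98 312.36  99.25] F dock [-0.01 -0.17 -0.01] grip -0.0003
(-41, 310, 48) [0.585 0.214 0.048] [ 0.002  -0.0047  0.1025] [-0.0001 -0.0001  0.0011]
346 246
```

View pics/scene4.png

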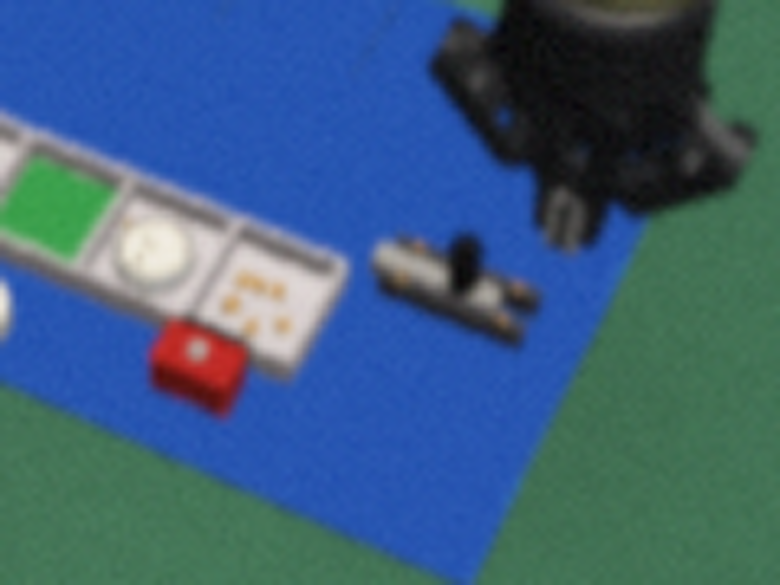

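The tray stayed against the stop with the watch in place. The knob is at crop (465,260) and the finger is above and beyond it on the +y side. I'll descend behind the knob.

arm_command(commands=[1,0.002,-0.004,0.04,0,0,0.001,1,0.002,-0.004,0.08,0,0,0.001,1,0.002,-0.004,0.1025,0,0,0.001,1,0.002,-0.004,0.1025,0,0,0.001,1,0.002,-0.004,0.1025,0,0,0.001])

```text
time_s: 13.73
position: [0.5857, 0.2118, 0.0487]
tool_rot: [[-0.999, 0.052, -0.001], [0.052, 0.999, -0.0], [0.001, -0.0, -1.0]]
ft_force: [0.6, 0.6, 0.9]
grip_width: -0.0
gripper_force: 0.0
```

arm_command(commands=[1,0,-0.006,0,0,0,0,1,0,-0.012,0,0,0,0,1,0,-0.018,0,0,0,0,1,0,-0.024,0,0,0,0,1,0,-0.03,0,0,0,0,1,0,-0.036,0,0,0,0,1,0,-0.042,0,0,0,0])

```text
time_s: 14.32
position: [0.5846, 0.1916, 0.049]
tool_rot: [[-0.999, 0.051, 0.001], [0.051, 0.999, 0.001], [-0.001, 0.001, -1.0]]
ft_force: [0.5, 2.4, 1.8]
grip_width: 0.0002
gripper_force: 1.2
```

```bash
python3 - <<'E'
from h import *
cmd((-41,265,48))
E
```

```text
t 14.3167 tcp dock mm [-40.63 288.07  48.97] F dock [0.4  2.42 1.79] grip 0.0002
(-41, 265, 48) [0.583 0.169 0.048] [ 0.0006 -0.0461  0.0019] [ 0.0003  0.0003 -0.0011]
```

arm_command(commands=[1,0,-0.006,0,0,0,0,1,0,-0.012,0,0,0,0,1,0,-0.018,0,0,0,0,1,0,-0.024,0,0,0,0,1,0,-0.03,0,0,0,0,1,0,-0.03,0,0,0,0])

```text
time_s: 14.82
position: [0.5837, 0.176, 0.0487]
tool_rot: [[-0.999, 0.051, -0.0], [0.051, 0.999, -0.0], [0.0, -0.0, -1.0]]
ft_force: [-0.0, 0.4, 0.2]
grip_width: -0.0001
gripper_force: 0.2
```

arm_command(commands=[1,0,-0.003,0,0,0,0,1,0,-0.006,0,0,0,0,1,0,-0.006,0,0,0,0])

```text
time_s: 15.07
position: [0.5835, 0.1735, 0.0486]
tool_rot: [[-0.999, 0.051, -0.0], [0.051, 0.999, -0.0], [0.0, -0.0, -1.0]]
ft_force: [0.6, 0.6, -0.1]
grip_width: 0.0001
gripper_force: 0.6
```

arm_command(commands=[1,0,-0.002,0,0,0,0,1,0,-0.004,0,0,0,0,1,0,-0.004,0,0,0,0])

```text
time_s: 15.32
position: [0.5834, 0.1715, 0.0486]
tool_rot: [[-0.999, 0.051, -0.0], [0.051, 0.999, -0.0], [0.0, -0.0, -1.0]]
ft_force: [0.3, 1.9, 0.2]
grip_width: -0.0004
gripper_force: 0.8
```

arm_command(commands=[1,0,-0.002,0,0,0,0,1,0,-0.004,0,0,0,0,1,0,-0.004,0,0,0,0])

```text
time_s: 15.57
position: [0.5833, 0.1695, 0.0486]
tool_rot: [[-0.999, 0.051, -0.0], [0.051, 0.999, -0.0], [0.0, -0.0, -1.0]]
ft_force: [-0.1, 1.5, 0.5]
grip_width: 0.0002
gripper_force: 0.8
```

arm_command(commands=[1,0,-0.002,0,0,0,0,1,0,-0.004,0,0,0,0,1,0,-0.004,0,0,0,0])

```text
time_s: 15.82
position: [0.5833, 0.1686, 0.0488]
tool_rot: [[-0.999, 0.051, 0.001], [0.051, 0.999, 0.002], [-0.0, 0.002, -1.0]]
ft_force: [1.3, 7.4, -0.1]
grip_width: 0.0001
gripper_force: 3.9
```

arm_command(commands=[1,0,-0.002,0,0,0,0,1,0,-0.004,0,0,0,0,1,0,-0.004,0,0,0,0])

```text
time_s: 16.07
position: [0.5833, 0.1682, 0.0489]
tool_rot: [[-0.999, 0.051, 0.001], [0.051, 0.999, 0.005], [-0.001, 0.005, -1.0]]
ft_force: [1.8, 16.1, 0.2]
grip_width: -0.0001
gripper_force: 8.1
```

arm_command(commands=[1,0,-0.002,0,0,0,0,1,0,-0.004,0,0,0,0,1,0,-0.004,0,0,0,0])

```text
time_s: 16.32
position: [0.5832, 0.1677, 0.0489]
tool_rot: [[-0.999, 0.051, 0.002], [0.051, 0.999, 0.007], [-0.002, 0.007, -1.0]]
ft_force: [2.3, 25.4, -1.1]
grip_width: 0.0002
gripper_force: 12.4
```

The force rose to a hard stop. I'll back off, lift clear and check the bolt's position.

arm_command(commands=[1,0,0.01,0,0,0,0,1,0,0.03,0,0,0,0,1,0,0.05,0,0,0,0,1,0,0.06,0,0,0,0,1,0,0.06,0,0,0,0,1,0,0.06,-0.08,0,0,0,1,0.02,0.06,-0.15,0,0,0,1,0.1,0.1,-0.2,0,0,0,1,0.18,0.16,-0.25,0,0,0,1,0.26,0.22,-0.3,0,0,0,1,0.34,0.28,-0.3,0,0,0,1,0.4,0.34,-0.3,0,0,0])

```text
time_s: 17.32
position: [0.4225, 0.3137, 0.1959]
tool_rot: [[-0.999, 0.052, 0.002], [0.052, 0.999, 0.001], [-0.002, 0.001, -1.0]]
ft_force: [0.9, 0.6, 0.3]
grip_width: -0.0
gripper_force: 0.0
```

arm_command(commands=[1,0.08,0.06,0,0,0,0,1,0.16,0.12,0,0,0,0,1,0.2,0.18,0,0,0,0,1,0.2,0.18,0,0,0,0])

```text
time_s: 17.65
position: [0.3247, 0.411, 0.1945]
tool_rot: [[-0.999, 0.047, -0.0], [0.047, 0.999, 0.001], [0.001, 0.001, -1.0]]
ft_force: [-0.4, -0.6, -0.7]
grip_width: 0.0001
gripper_force: 0.0
```

```bash
python3 - <<'E'
from h import *
cmd()
c=optics.get_image("top");im=cv2.resize(c["image"][130:265,225:400],None,fx=4.4,fy=4.4,interpolation=cv2.INTER_CUBIC)
cv2.imwrite("pics/top5.png",cv2.cvtColor(im,cv2.COLOR_RGB2BGR))
E
```

```text
t 17.65 tcp dock mm [-310.84  494.59  194.53] F dock [-0.34 -0.64 -0.7 ] grip 0.0001
```

View pics/top5.png

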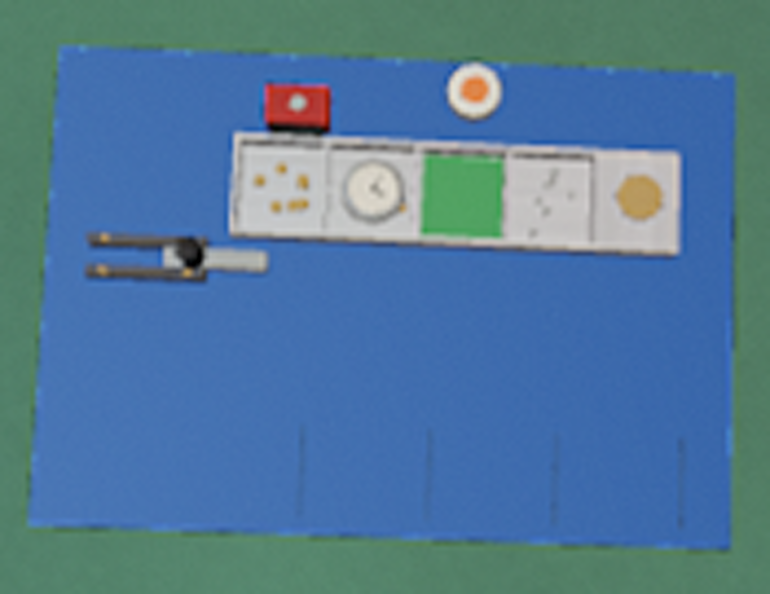

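The bolt nose is at (268,260), about 20 mm past the tray's end at (232,235), so its tip is at about dock y 205 and the bolt is home. The tray is against the bumper, the watch is flat in its compartment, and the pot hasn't moved.

```bash
python3 -c "
from rig import env
print(env.close_job())"
```

```text
the job is handed in; nothing more can be done
None
```

I pressed the tray against the bumper with 8–10 N (wrist force) for over a second, slid the bolt to its hard stop along the tray's edge, pulled the arm clear and handed the job in; the last picture shows the watch in its compartment and the pot unmoved, but I didn't re-check the other bystanders and the hand-in returned no verdict.

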